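Find the spring plunger that has gone weak

TASK

Two spring plungers that look alike stand in the aluminium test plate, and one of them has a weak spring. Press the cap of the left one (as the robot sees it) straight down against the plate by at least half its 12 mm travel and let it up, then do the same with the right one. Then set the weaker plunger standing upright in the grey tray and leave the stiffer one standing in its recess.

Things in the scene. Friction and masses are not known exactly. Their poses are not given: they have to be found in the camera images.
- plunger_a: upright steel spring plunger, 0.15 kg, loose in a recess of the plate (which one varies). Origin: centre of its underside, z up. Flange 46 mm across, 8 mm thick; round barrel 34 mm across from 8 to 48 mm height (grip here, from above); stem; flat brass cap 32 mm across, its top 70 mm above the underside when up. The other plunger looks the same; the name does not tell which is weak.
- plunger_b: the second spring plunger: size, shape, origin and grip as for plunger_a, standing in the other recess.
- plunger_a_cap (a joint): how far the brass cap of plunger_a is pushed down into its barrel, in m: 0 = up, 0.012 = fully in; it springs back when let go. Pushed in 6 mm it resists with about 7 N (13 N at full travel) if its spring is good, with a third of that if it is weak.
- plunger_b_cap (a joint): how far the brass cap of plunger_b is pushed down into its barrel, in m: 0 = up, 0.012 = fully in; it springs back when let go. Pushed in 6 mm it resists with about 7 N (13 N at full travel) if its spring is good, with a third of that if it is weak.
- plate: aluminium test plate fixed to the bench, 90 (x) x 180 (y) x 16 mm (z), turned by up to 15 degrees. Origin: centre of its underside, on the bench top. Two round recesses 50 mm across and 6 mm deep, centred at y = +55 mm (left) and y = -55 mm (right) in its frame; a plunger in one stands 10 mm above the bench.
- tray: open square tray of grey painted metal, fixed, 162 x 162 mm outside and 26 mm high, walls and floor 6 mm thick. Origin: centre of its underside, on the bench top. It lies to the left or to the right of the plate.
Not all that is in view belongs to the job. What is shaped like the plunger_b but red is not meant.

How it is judged:
By the outcome, as a careful person would: the job done as asked, in the order asked, and still so for the second after the job is handed in, with the robot touching nothing.
It also fails if it takes over 51 s, if anything falls off the work surface, if the arm or the gripper's body presses on something with over 40 N, if the wrist force passes 120 N, or if a joint passes its speed limit or range.

ROBOT

A 7-joint arm with a two-finger parallel gripper is mounted at the origin on the work surface; the furniture and walls round the work are solid. World frame = base frame: x ahead of the robot, y to its left, z up, the work surface at z = 0. Lengths are in mm, angles in rad, forces in N, time in s.
With the tool pointing down it reaches from about 400 to 875 mm from the base axis. Payload 4.4 kg.
Tool frame: the origin (TCP) lies midway between the tips of the shut fingers; the grasp point (between the pads) lies 19 mm behind it; x points along the fingers, y is the direction in which the jaws open and shut, and the axes are right-handed (so a half turn about x gives the same grasp; the last joint's range is limited). The gripper opens to 85 mm and grips with 20 to 120 N. Pads are 22 mm wide; open, the fingers measure 114 mm over their backs; the gripper's body (76 mm by 85 mm) begins 54 mm behind the grasp point. The pads swing forward as they close: fully open they stand 13 mm farther back than shut.
Start: joints at [-1.371, 0.628, 0.038, 1.517, -0.027, 0.996, -0.02], TCP at [170.717, 627.195, 205.213] pointing down, gripper open.
Joint ranges: [-3.06, 3.06], [-0.37, 2.12], [-1.25, 1.32], [0.18, 2.47], [-1.1, 4.24], [0.23, 1.98], [-2.94, 2.94]. Speed limits (rad/s): [2.57, 2.57, 3.14, 3.14, 3.14, 3.14, 3.14].

INTERFACE

Orientations are given as [roll, pitch, yaw] about the fixed x, y, z axes, in that order (R = Rz(yaw) Ry(pitch) Rx(roll)).
In Python, from cell import ctrl gives the robot as it stands.
- The arm moves only by the tool arm_command, never from a script. Its argument "series" is a list of rows, each a list of 7 numbers: the opening, from 0 (shut) to 1 (fully open), then the shift along the world's x, y, z in cm, then the turn, a rotation vector about the world's x, y, z in degrees. In form: [[claw, x, y, z, rx, ry, rz], ...]. A call has 1 to 20 rows; each row shifts and turns the commanded pose from where the row before left it; what a row does not reach is not made up. A row lasts 1/12 s, in which the tool goes at most 41.7 mm and 7.16 degrees, less where a joint would pass 70% of its speed; a pose out of reach is approached as far as the arm can. A call with a gripper value outside its range is refused whole. The fingers move at their own pace and stop on an object; the grip force is fixed at half the most. Time passes only in rows, so rows that do not move let the fingers close. It gives the time, the measured TCP pose, the force and the opening at its end, in the units of the state.
- ctrl.read_state(): the state, without advancing time (a new reading comes with each control period).
- ctrl.get_image(name): name is "scene" or "top"; returns the picture (384x512x3 uint8, blue, green, red); there is no depth.
- ctrl.calibration(name): a dict with "fovy" (degrees; the focal length in pixels is half the picture's height over the tangent of half this angle, whatever the lens; pixels are square), "cx", "cy" (the principal point, pixels), "k1" (the pictures are not rectified: a ray, as slopes to the right and down, at radius r is drawn at 1 + k1 r^2 times it, then the intrinsics apply), "cam_to_world" (4x4, takes a point from camera to world coordinates). Camera axes: x right, y up, looking along -z (the intrinsics and any distortion apply to the point x, -y, -z); pixel columns grow to the right and rows downward; lengths in mm; the calibration is good to about 2 mm. A picture is of the moment at which its call begins. calibration takes no time and is no camera call.
- ctrl.finish_job(): hands the job in, once; it reports no verdict.
Trained networks look in the newest picture that a camera, given by its name, has taken for a name from the list of things; names that differ only in an ending like _2 or _b are one class to them, and where a whole thing is asked for, a point or a joint stands for the part that bears it (a point fixed in the world has none). Each returns a list of dicts, best first, with "conf" (0 to 1); they miss things now and then, are a little off and sometimes report something else, mostly with a low value. They report only what shows in the picture. A call takes as long as a camera call. They do not tell look-alikes from the thing itself.
- ctrl.spot_in(label, camera): "centre" ([x, y, z] in mm, in world coordinates, good to about 4 mm: the middle of the surface that is visible of it).
The state is a dict: "clock": time; "qpos": joint angles; "qd": joint speeds; "tau": joint torques, N m; "eef_pos": TCP position; "tool_rot": TCP orientation; "force": force on the tool from outside, world axes, zero at the start; "torque": the same for the moment, N m; "width": finger opening in mm.
Only numpy, scipy, OpenCV 4.12 (cv2) and the standard library are available. Lean on these libraries where they do the work, as an engineer would, in place of code of your own. Each camera call takes 0.05 s, during which the arm holds its last target.

## Working session

There is one attempt and no reset: what is moved stays moved. The work goes in short steps, Python scripts to look and compute and a tool call to move; the robot and the scene stay as the last step left them, time stands still between calls to the robot, and variables do not carry over. Pictures are saved under pics/ and viewed, and the job is handed in when it is done.

Besides the shell and the picture viewer there is one more tool, called after "Call:" as name(argument=value, ...) on one line, values as JSON. arm_command: Moves the arm, as the interface text tells. Its arguments: {"type":"object","properties":{"series":{"type":"array"}},"required":["series"]}

```bash
mkdir -p pics; python3 - <<'E'
from cell import ctrl
import cv2
for n in ("scene","top"):
    cv2.imwrite(f"pics/{n}0.png",ctrl.get_image(n))
    c=ctrl.calibration(n);print(n,c)
    for l in ("plunger_a","plate","tray"):
        print(l,ctrl.spot_in(l,n))
print(ctrl.read_state())
E
```

```text
scene {'fovy': 50.05325054521079, 'cx': 256.0710147099599, 'cy': 187.0092672885079, 'k1': -0.1406028840509565, 'cam_to_world': array([[ 4.51016458e-01,  6.53181729e-01, -6.08225109e-01,
        -3.74011794e+01],
       [-8.92465397e-01,  3.37285135e-01, -2.99573451e-01,
        -3.46244411e+02],
       [ 9.46938358e-03,  6.77932421e-01,  7.35063238e-01,
         6.80240814e+02],
       [ 0.00000000e+00,  0.00000000e+00,  0.00000000e+00,
         1.00000000e+00]])}
plunger_a [{'centre': [502.8, -10.5, 52.7], 'conf': 0.81}, {'centre': [518.6, 98.6, 50.7], 'conf': 0.73}, {'centre': [379.2, -122.6, 47.7], 'conf': 0.72}, {'centre': [404.0, 16.9, 38.6], 'conf': 0.58}]
plate [{'centre': [495.5, 44.1, 11.8], 'conf': 0.8}]
tray [{'centre': [540.3, -179.6, 9.3], 'conf': 0.57}, {'centre': [521.3, 104.4, 78.8], 'conf': 0.26}]
top {'fovy': 56.29830804259305, 'cx': 254.3808240616126, 'cy': 191.13531911534304, 'k1': -0.09704252898462401, 'cam_to_world': array([[ 8.12286788e-03,  9.90472354e-01, -1.37471942e-01,
         3.40679205e+02],
       [-9.99933761e-01,  9.16654161e-03,  6.96052008e-03,
   
[... 483 characters left out ...]
 10.4], 'conf': 0.98}]
{'clock': 0.4, 'qpos': array([-1.37075683,  0.62857798,  0.03850254,  1.5175388 , -0.02703441,
        0.99629527, -0.01998729]), 'qd': array([-4.52672519e-04, -8.36449255e-04,  2.43489294e-03, -3.81694115e-04,
       -2.37300127e-05, -3.39381103e-04,  1.21901284e-03]), 'tau': array([ 1.37652460e-04, -5.62661433e+01,  1.22325573e+00, -1.93476623e+01,
        1.05123132e-02,  4.23446283e-03, -3.19702878e-07]), 'eef_pos': array([170.71330923, 627.08986635, 205.05352816]), 'tool_rot': array([-1.72688201,  1.57049077, -1.99275771]), 'force': array([-1.12285899,  0.29309616,  0.29712589]), 'torque': array([ 0.02354826, -0.0240532 ,  0.00137844]), 'width': 85.47804501695025}
```

View pics/scene0.png

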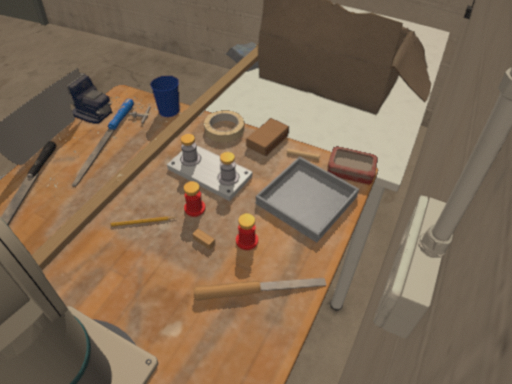

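View pics/top0.png

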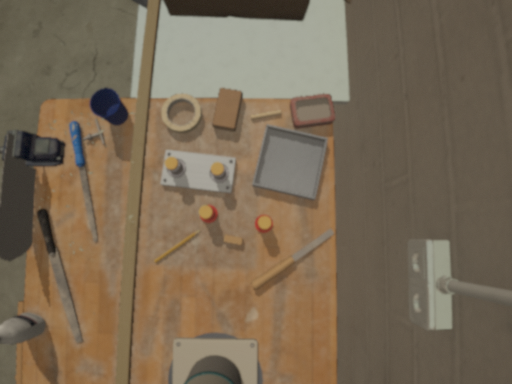

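```bash
cat > h.py <<'E'
import numpy as np, cv2
from cell import ctrl
def ray(n,u,v):
    c=ctrl.calibration(n); f=192/np.tan(np.radians(c["fovy"]/2))
    K=np.array([[f,0,c["cx"]],[0,f,c["cy"]],[0,0,1]])
    p=cv2.undistortPoints(np.array([[[u,v]]],float),K,np.array([c["k1"],0,0,0,0.]))[0,0]
    # exact: r_d = r(1+k1 r^2): same model as cv2
    T=c["cam_to_world"]; d=T[:3,:3]@np.array([p[0],-p[1],-1]); return T[:3,3],d
def atz(n,u,v,z):
    o,d=ray(n,u,v); return o+d*(z-o[2])/d[2]
def tri(a,b):
    (o1,d1),(o2,d2)=ray("scene",*a),ray("top",*b)
    A=np.stack([d1,-d2],1); s=np.linalg.lstsq(A,o2-o1,rcond=None)[0]
    p,q=o1+s[0]*d1,o2+s[1]*d2; return (p+q)/2,np.linalg.norm(p-q)
def proj(n,P):
    c=ctrl.calibration(n); f=192/np.tan(np.radians(c["fovy"]/2))
    T=np.linalg.inv(c["cam_to_world"]); p=T[:3,:3]@np.array(P,float)+T[:3,3]
    x,y=p[0]/-p[2],-p[1]/-p[2]; k=1+c["k1"]*(x*x+y*y)
    return np.array([c["cx"]+f*x*k,c["cy"]+f*y*k])
E
python3 - <<'E'
from h import *
for n,(x0,y0,x1,y1) in {"scene":(150,60,390,260),"top":(90,80,350,250)}.items():
    im=cv2.imread(f"pics/{n}0.png")
    s=3
    cv2.imwrite(f"pics/{n}0z.png",cv2.resize(im[y0:y1,x0:x1],None,fx=s,fy=s,interpolation=cv2.INTER_CUBIC))
    hsv=cv2.cvtColor(im,cv2.COLOR_BGR2HSV)
    m=cv2.inRange(hsv,(15,140,120),(32,255,255))
    k,l,st,ce=cv2.connectedComponentsWithStats(m)
    for i in range(1,k):
        if st[i,4]>25: print(n,ce[i],st[i],atz(n,*ce[i],80))
E
```

```text
scene [133.27810651  94.16568047] [118  87  31  17 169] [603.70155471 323.84744725  80.        ]
scene [ 78.10447761 141.05970149] [ 63 128  27  28 201] [400.40030049 322.35417288  80.        ]
scene [187.125 138.5  ] [181 134  14  10 112] [520.26448537 102.07157894  80.        ]
scene [226.82051282 157.17948718] [221 152  13  11 117] [507.80272453  -7.30380742  80.        ]
scene [  3.70588235 184.41176471] [  0 177  10  16  51] [221.86453602 374.36067016  80.        ]
scene [190.83221477 187.4295302 ] [184 182  15  12 149] [398.77773854  13.04695874  80.        ]
scene [ 49.         190.45454545] [ 46 185   7  12  33] [257.37637399 268.56925294  80.        ]
scene [246.25405405 220.48648649] [239 214  16  14 185] [ 375.81959793 -123.45820099   80.        ]
scene [139.36111111 220.65      ] [111 217  57   9 180] [283.51885687  53.03728381  80.        ]
scene [ 26.25581395 230.37984496] [ 14 221  26  21 129] [161.41373882 232.96035719  80.        ]
scene [313.91489362 311.21276596] [308 305  11  15  47] [ 263.54241245 -302.61853621   80.        ]
scene [291.47826087 360.30434783] [28
[... 513 characters left out ...]
 152.17520432  80.        ]
top [ 98.74304419 321.38297872] [  75  281   38   80 1222] [152.15798865 261.93175005  80.        ]
top [ 49.35483871 293.22580645] [ 48 285   4  16  31] [211.28699647 384.39412248  80.        ]
top [ 61.15789474 339.10526316] [ 58 336   7   9  38] [107.62989703 351.07319971  80.        ]
top [ 70.72222222 355.35185185] [ 66 350  10  12  54] [ 71.85503108 326.81292427  80.        ]
top [327.09623431 372.26359833] [312 360  25  24 239] [  46.56704546 -257.542338     80.        ]
top [ 69.70212766 375.05319149] [ 66 364  10  20  94] [ 26.57760243 328.46808734  80.        ]
top [146.7244898  372.66326531] [141 366  13  14  98] [ 41.39722291 147.73920711  80.        ]
```

```bash
ls
```

```text
h.py
pics
```

View pics/scene0z.png

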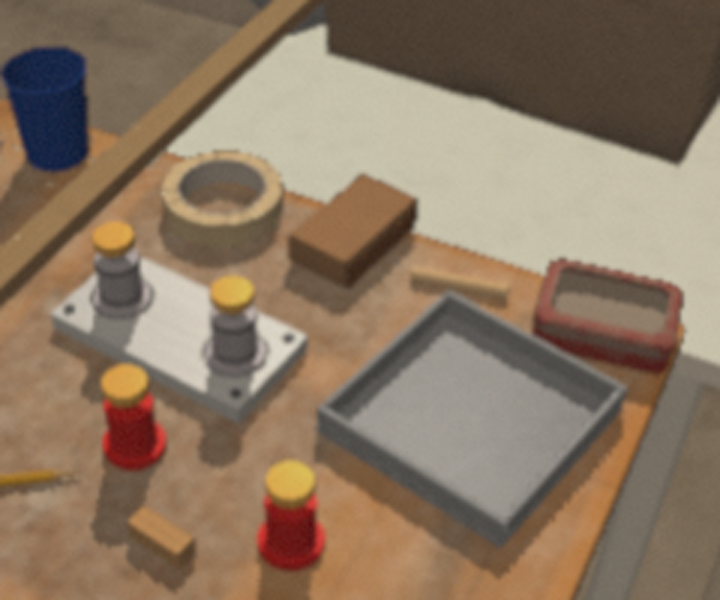

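View pics/top0z.png

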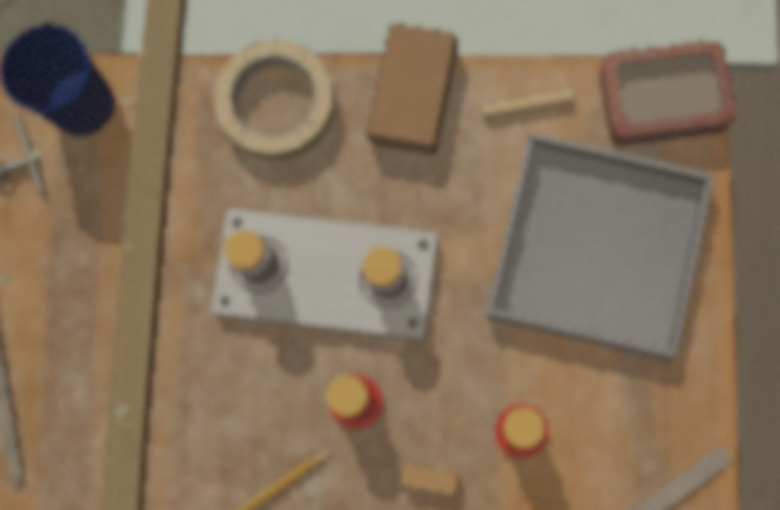

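```bash
python3 - <<'E'
from h import *
im=cv2.imread("pics/scene0.png"); cv2.imwrite("pics/s_beam.png",cv2.resize(im[20:320,0:270],None,fx=2,fy=2,interpolation=cv2.INTER_CUBIC))
im=cv2.imread("pics/top0.png"); cv2.imwrite("pics/t_beam.png",cv2.resize(im[:,60:240],None,fx=1.5,fy=1.5,interpolation=cv2.INTER_CUBIC))
# caps
a=tri((187.1,138.5),(172.2,163.5));b=tri((226.8,157.2),(217.6,169));print(a,b)
for P in(a[0],b[0]): print(proj("scene",P),proj("top",P))
def plane(n,p,q):
    o,d1=ray(n,*p);_,d2=ray(n,*q);N=np.cross(d1,d2);N/=np.linalg.norm(N);return N,N@o
n1,c1=plane("top",(145,80),(130.7,246.7)); n2,c2=plane("scene",(245,65),(150,152))
for x in (200,400,600,800):
    A=np.array([n1[1:],n2[1:]]);print(x,np.linalg.solve(A,[c1-n1[0]*x,c2-n2[0]*x]))
E
```

```text
(array([520.44862153, 103.38290481,  79.28321908]), np.float64(1.707677274362449)) (array([508.57047063,  -5.05070687,  78.1414956 ]), np.float64(2.926223739551816))
[186.71750856 138.52269238] [172.50218284 163.29875555]
[226.11732257 157.26502703] [218.12334042 168.66527576]
200 [220.80318402   8.14132677]
400 [216.86013587   3.77908988]
600 [212.91708772  -0.58314701]
800 [208.97403957  -4.9453839 ]
```

View pics/s_beam.png

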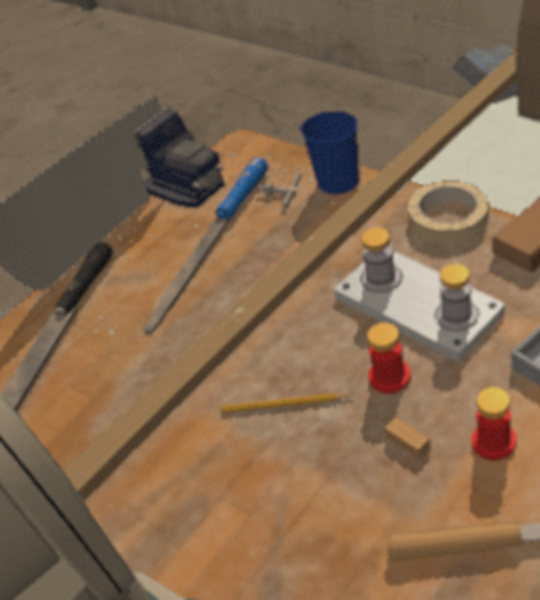

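View pics/t_beam.png

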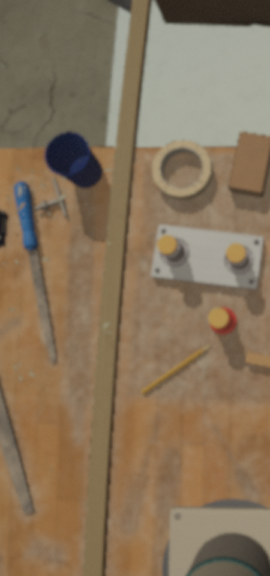

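```bash
python3 - <<'E'
from h import *
from scipy.spatial.transform import Rotation as R
r,p,y=ctrl.read_state()["tool_rot"]
print(R.from_euler('xyz',[r,p,y]).as_matrix().round(3))
for n,c in (("top",[(172.2,163.5),(217.6,169)]),("scene",[(187.1,138.5),(226.8,157.2)])):
    print(n,[atz(n,*q,80).round(1) for q in c])
# tray top rim corners
tc=[(90+535/3,80+138/3),(90+708/3,80+178/3),(90+674/3,80+355/3),(90+492/3,80+316/3)]
P=[atz("top",*q,26).round(1) for q in tc];print(P,np.mean(P,0))
sc=[(150+450/3,60+295/3),(150+625/3,60+392/3),(150+503/3,60+530/3),(150+322/3,60+412/3)]
P=[atz("scene",*q,26).round(1) for q in sc];print(P,np.mean(P,0))
pc=[(90+230/3,80+210/3),(90+437/3,80+234/3),(90+422/3,80+337/3),(90+213/3,80+313/3)]
P=[atz("top",*q,16).round(1) for q in pc];print(P,np.mean(P,0))
E
```

```text
[[-0.     0.263  0.965]
 [-0.     0.965 -0.263]
 [-1.    -0.    -0.   ]]
top [array([519.8, 103.9,  80. ]), array([507.4,  -4. ,  80. ])]
scene [array([520.2, 102.1,  80. ]), array([507.7,  -7.3,  80. ])]
[array([ 631.5, -125.6,   26. ]), array([ 598.3, -273.1,   26. ]), array([ 446.5, -241.3,   26. ]), array([477.7, -90.3,  26. ])] [ 538.5   -182.575   26.   ]
[array([ 631.6, -129.4,   26. ]), array([ 596.2, -281.9,   26. ]), array([ 441.2, -246.6,   26. ]), array([478.7, -95.4,  26. ])] [ 536.925 -188.325   26.   ]
[array([568.9, 134.4,  16. ]), array([549.2, -43.1,  16. ]), array([460.9, -31.9,  16. ]), array([479.7, 144.9,  16. ])] [514.675  51.075  16.   ]
```

Call:
arm_command(series=[[0, 1.75, -2.62, 0, 0, 0, 0], [0, 1.75, -2.62, 0, 0, 0, 0], [0, 1.75, -2.62, 0, 0, 0, 0], [0, 1.75, -2.62, 0, 0, 0, 0], [0, 1.75, -2.62, 0, 0, 0, 0], [0, 1.75, -2.62, 0, 0, 0, 0], [0, 1.75, -2.62, 0, 0, 0, 0], [0, 1.75, -2.62, 0, 0, 0, 0], [0, 1.75, -2.62, 0, 0, 0, 0], [0, 1.75, -2.62, 0, 0, 0, 0], [0, 1.75, -2.62, 0, 0, 0, 0], [0, 1.75, -2.62, 0, 0, 0, 0], [0, 1.75, -2.62, 0, 0, 0, 0], [0, 1.75, -2.62, 0, 0, 0, 0], [0, 1.75, -2.62, 0, 0, 0, 0], [0, 1.75, -2.62, 0, 0, 0, 0], [0, 1.75, -2.62, 0, 0, 0, 0], [0, 1.75, -2.62, 0, 0, 0, 0], [0, 1.75, -2.62, 0, 0, 0, 0], [0, 1.75, -2.62, 0, 0, 0, 0]])

```text
clock: 2.07
eef_pos: [521.5, 101.8, 205.5]
tool_rot: [0.751, 1.57, 0.486]
force: [0.8, -1.2, 0.6]
width: 0.1
```

Call:
arm_command(series=[[0, -0.1, 0.1, -2, 0, 0, 0], [0, 0, 0, -2, 0, 0, 0], [0, 0, 0, -2, 0, 0, 0], [0, 0, 0, -2, 0, 0, 0], [0, 0, 0, -2, 0, 0, 0], [0, 0, 0, 0, 0, 0, 0], [0, 0, 0, 0, 0, 0, 0], [0, 0, 0, 0, 0, 0, 0]])

```text
clock: 2.73
eef_pos: [520.5, 104.3, 106.2]
tool_rot: [0.496, 1.569, 0.23]
force: [1.0, -0.5, -0.3]
width: 0.3
```

```bash
python3 - <<'E'
from h import *
for n,(x0,y0,x1,y1) in {"scene":(130,60,310,220),"top":(120,100,300,240)}.items():
    im=ctrl.get_image(n)
    cv2.imwrite(f"pics/{n}1z.png",cv2.resize(im[y0:y1,x0:x1],None,fx=3.5,fy=3.5,interpolation=cv2.INTER_CUBIC))
s=ctrl.read_state();print(s["eef_pos"],s["force"],s["clock"])
E
```

```text
[520.82537161 104.48243009 106.58261227] [-0.42476475 -1.05979332  0.56074872] 2.8333
```

View pics/scene1z.png

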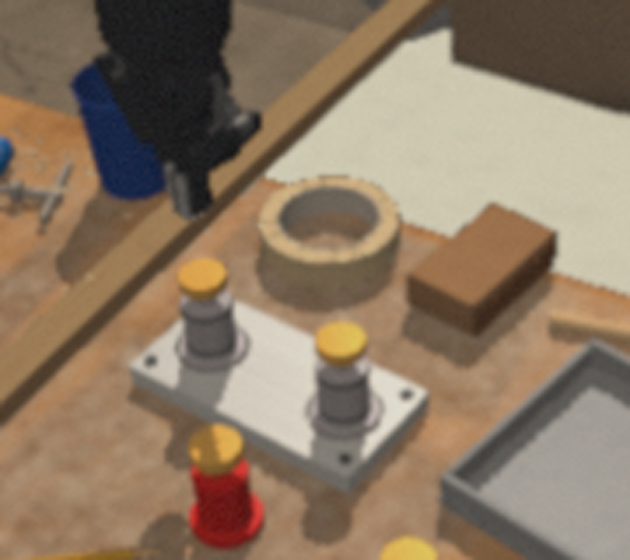

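View pics/top1z.png

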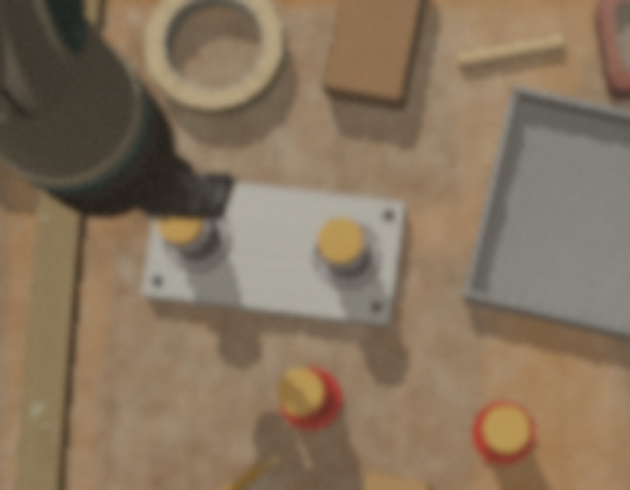

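```bash
python3 - <<'E'
from h import *
P=[520.8,104.5,106.6]
print((proj("scene",P)-[130,60])*3.5,(proj("top",P)-[120,100])*3.5)
E
```

```text
[192.56825932 240.82314158] [173.07844428 212.09949167]
```

```bash
python3 - <<'E'
from h import *
print(tri((185,120.6),(181.4,156)))
from scipy.spatial.transform import Rotation as R
s=ctrl.read_state();print(R.from_euler('xyz',s["tool_rot"]).as_matrix().round(3))
ims=[]
for n in("scene","top"):
    im=ctrl.get_image(n); im=cv2.convertScaleAbs(im,alpha=1.8,beta=20)
    y,x=(50,140) if n=="scene" else (110,130)
    ims.append(cv2.resize(im[y:y+100,x:x+80],None,fx=5,fy=5,interpolation=cv2.INTER_CUBIC))
cv2.imwrite("pics/z2.png",np.hstack(ims))
E
```

```text
(array([514.84879363,  79.95825263, 144.08999849]), np.float64(25.92647980875609))
[[ 0.003  0.263  0.965]
 [ 0.001  0.965 -0.263]
 [-1.     0.001  0.002]]
```

View pics/z2.png

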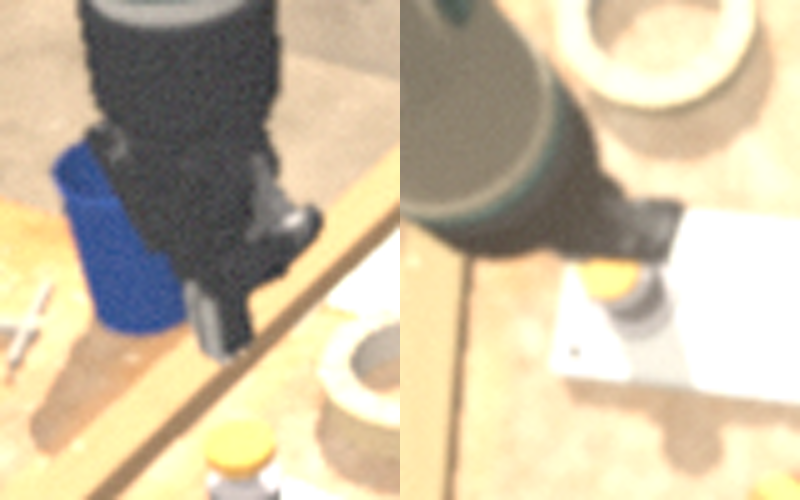

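Call:
arm_command(series=[[0, 0, 0, -1, 0, 0, 0], [0, 0, 0, -1, 0, 0, 0], [0, 0, 0, 0, 0, 0, 0], [0, 0, 0, 0, 0, 0, 0]])

```text
clock: 3.27
eef_pos: [518.8, 104.0, 84.2]
tool_rot: [-2.652, 1.568, -2.918]
force: [-0.2, 0.3, 0.3]
width: -0.1
```

```bash
cat > v.py <<'E'
from h import *
import sys
def v(name,sc=(140,50),tc=(130,110),P=None):
    s=ctrl.read_state();print(s["clock"],s["eef_pos"],s["force"],s["width"])
    P=s["eef_pos"] if P is None else P
    ims=[]
    for n,(x,y) in(("scene",sc),("top",tc)):
        im=ctrl.get_image(n); im=cv2.convertScaleAbs(im,alpha=1.3,beta=20)
        im=cv2.resize(im[y:y+100,x:x+80],None,fx=5,fy=5,interpolation=cv2.INTER_CUBIC)
        q=((proj(n,P)-[x,y]+.5)*5).astype(int)
        cv2.drawMarker(im,tuple(int(a) for a in q),(255,0,255),0,12,1); ims.append(im)
    cv2.imwrite(f"pics/{name}.png",np.hstack(ims))
E
python3 -c "
from v import *
v('z3')"
```

```text
3.2667 [518.81416932 104.00316232  84.19645044] [-0.16448156  0.33465356  0.26734471] -0.0852728206618004
```

View pics/z3.png

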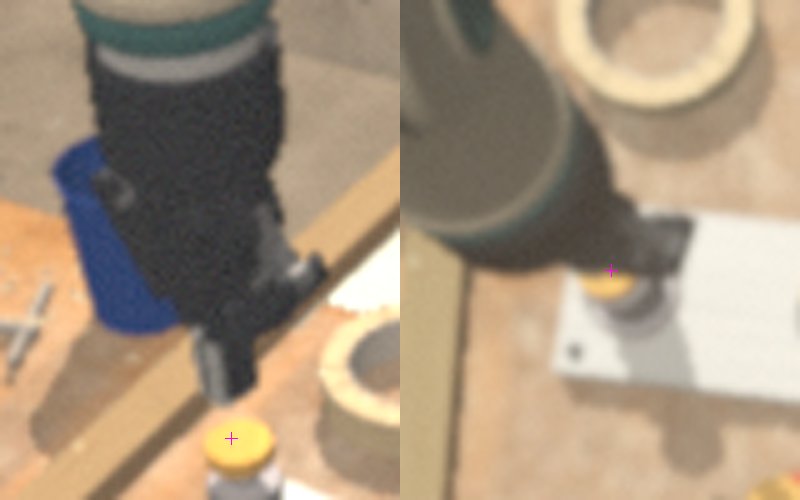

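Call:
arm_command(series=[[0, 0.1, 0, -0.5, 0, 0, 0], [0, 0, 0, -0.3, 0, 0, 0], [0, 0, 0, 0, 0, 0, 0], [0, 0, 0, 0, 0, 0, 0]])

```text
clock: 3.7
eef_pos: [520.6, 104.1, 77.0]
tool_rot: [-2.665, 1.57, -2.931]
force: [0.3, -0.1, 0.3]
width: 0.1
```

```bash
python3 -c "
from v import *
v('z4')"
```

```text
3.7 [520.55546559 104.14924769  76.95326156] [ 0.28915872 -0.1347433   0.34535281] 0.08630272855929624
```

View pics/z4.png

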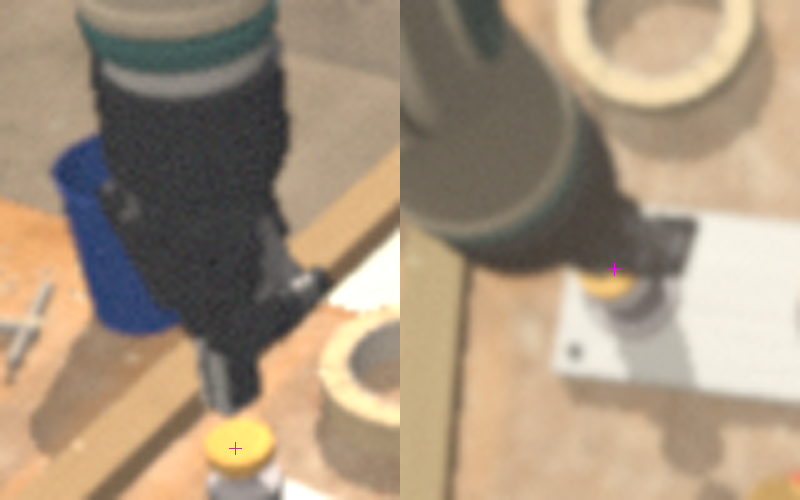

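Call:
arm_command(series=[[0, 0, 0, -0.4, 0, 0, 0], [0, 0, 0, -0.4, 0, 0, 0], [0, 0, 0, 0, 0, 0, 0], [0, 0, 0, 0, 0, 0, 0]])

```text
clock: 4.13
eef_pos: [520.4, 104.1, 68.8]
tool_rot: [-2.673, 1.57, -2.939]
force: [0.9, 0.1, 0.6]
width: -0.1
```

```bash
python3 -c "
from v import *
v('z5')"
```

```text
4.1333 [520.38006769 104.12553078  68.83475046] [0.8604721  0.06040284 0.63347095] -0.07991393784675498
```

View pics/z5.png

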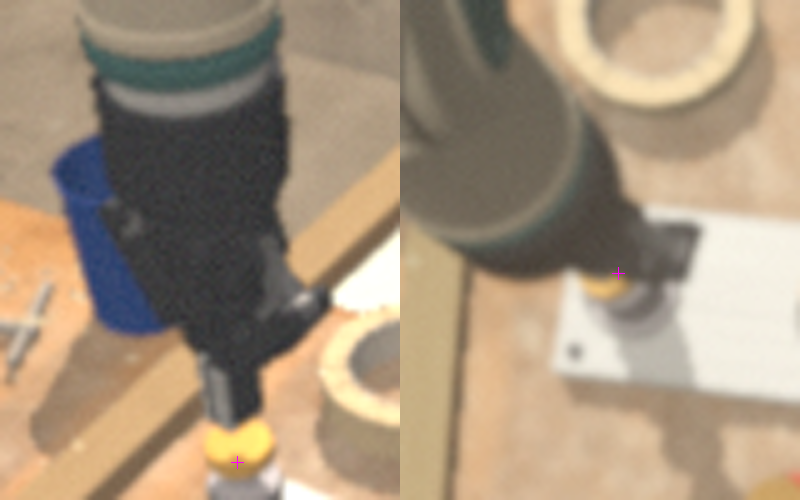

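```bash
python3 - <<'E'
from h import *
for t in ((188,158),(185,160),(188,163)):
  for s in ((203,108),(201,110)):
    p,e=tri(s,t); d=p-[520.4,104.1,68.8]; print(p.round(1),e.round(1),'jaw',(d@[.263,.965,0]).round(1),'side',(d@[.965,-.263,0]).round(1),'h',d[2].round(1))
im=ctrl.get_image("top");im=cv2.convertScaleAbs(im,alpha=2,beta=10);cv2.imwrite("pics/t6.png",cv2.resize(im[120:190,130:210],None,fx=9,fy=8.5,interpolation=cv2.INTER_CUBIC))
E
```

```text
[508.8  44.9 190.3] 4.1 jaw -60.2 side 4.4 h 121.5
[509.   47.7 184.6] 0.2 jaw -57.4 side 3.8 h 115.8
[506.5  47.7 190.7] 11.5 jaw -58.0 side 1.4 h 121.9
[506.7  50.7 184.8] 7.3 jaw -55.2 side 0.9 h 116.0
[498.1  40.6 198.7] 9.7 jaw -67.1 side -4.9 h 129.9
[498.2  43.4 193. ] 5.5 jaw -64.4 side -5.5 h 124.2
```

View pics/t6.png

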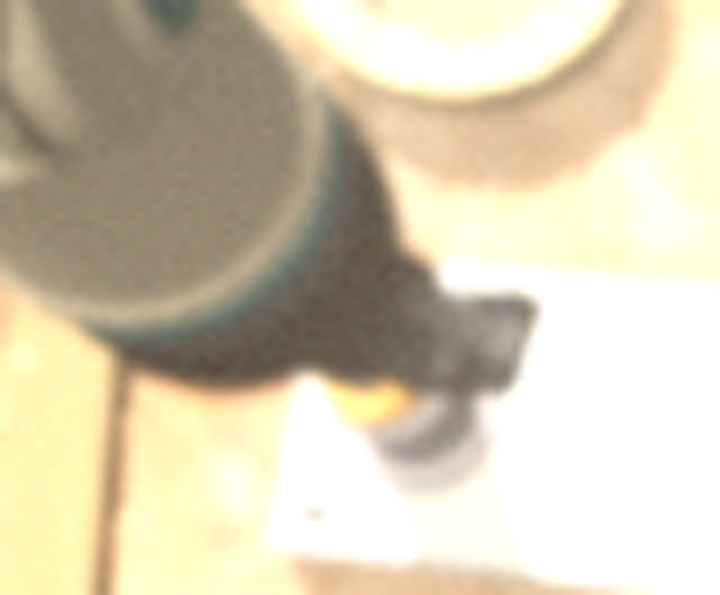

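Call:
arm_command(series=[[0, 0, 0, -0.4, 0, 0, 0], [0, 0, 0, -0.4, 0, 0, 0], [0, 0, 0, 0, 0, 0, 0], [0, 0, 0, 0, 0, 0, 0]])

```text
clock: 4.62
eef_pos: [520.4, 104.1, 60.8]
tool_rot: [-2.678, 1.57, -2.944]
force: [-0.7, -0.2, 0.7]
width: -0.1
```

```bash
python3 -c "
from v import *
v('z6')"
```

```text
4.6167 [520.40123778 104.13776761  60.83763036] [-0.68858197 -0.18754342  0.71260654] -0.07362346930144378
```

View pics/z6.png

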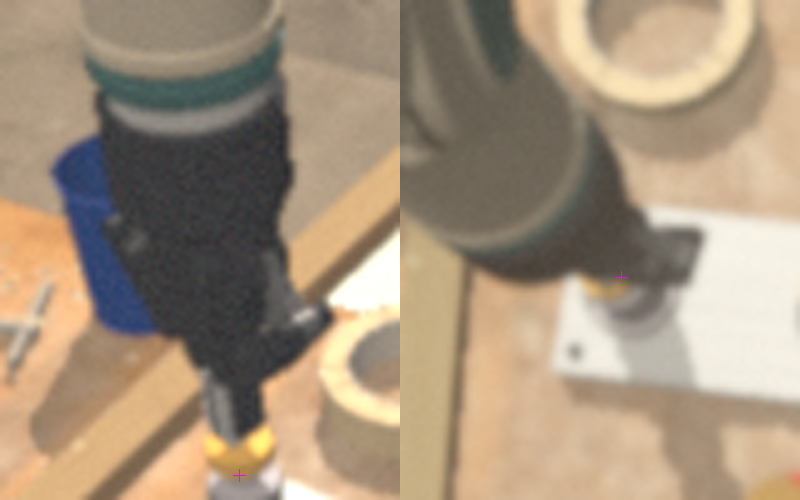

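Call:
arm_command(series=[[0, 0, 0, -0.4, 0, 0, 0], [0, 0, 0, 0, 0, 0, 0], [0, 0, 0, 0, 0, 0, 0]])

```text
clock: 4.97
eef_pos: [520.5, 104.1, 57.0]
tool_rot: [-2.712, 1.57, -2.978]
force: [0.5, -0.2, -0.3]
width: 0.3
```

Call:
arm_command(series=[[0, 0, 0, -0.3, 0, 0, 0], [0, 0, 0, 0, 0, 0, 0], [0, 0, 0, 0, 0, 0, 0]])

```text
clock: 5.22
eef_pos: [520.8, 104.2, 54.1]
tool_rot: [-3.119, 1.571, 2.899]
force: [-0.9, -0.2, -0.5]
width: 0.1
```

```bash
python3 -c "
from v import *
v('z7')"
```

```text
5.2167 [520.76850168 104.18479913  54.13307518] [-0.88620742 -0.21115608 -0.47529021] 0.0856222108557241
```

View pics/z7.png

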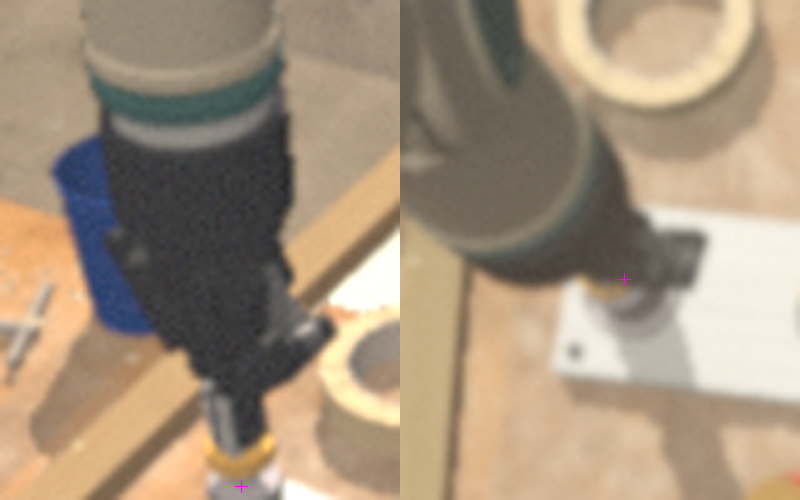

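Call:
arm_command(series=[[0, 0, 0, -0.3, 0, 0, 0], [0, 0, 0, 0, 0, 0, 0], [0, 0, 0, 0, 0, 0, 0]])

```text
clock: 5.57
eef_pos: [520.7, 104.2, 51.3]
tool_rot: [2.292, 1.571, 2.026]
force: [-0.4, 0.6, 4.0]
width: -0.1
```

Call:
arm_command(series=[[0, 0, 0, -0.3, 0, 0, 0], [0, 0, 0, 0, 0, 0, 0], [0, 0, 0, 0, 0, 0, 0]])

```text
clock: 5.82
eef_pos: [520.7, 104.2, 48.6]
tool_rot: [1.114, 1.571, 0.848]
force: [-0.7, -0.8, 7.0]
width: 0.3
```

```bash
python3 -c "
from v import *
v('z8')"
```

```text
5.8167 [520.73392406 104.20548428  48.55997664] [-0.665436   -0.81254749  6.96573521] 0.25767706600170664
```

View pics/z8.png

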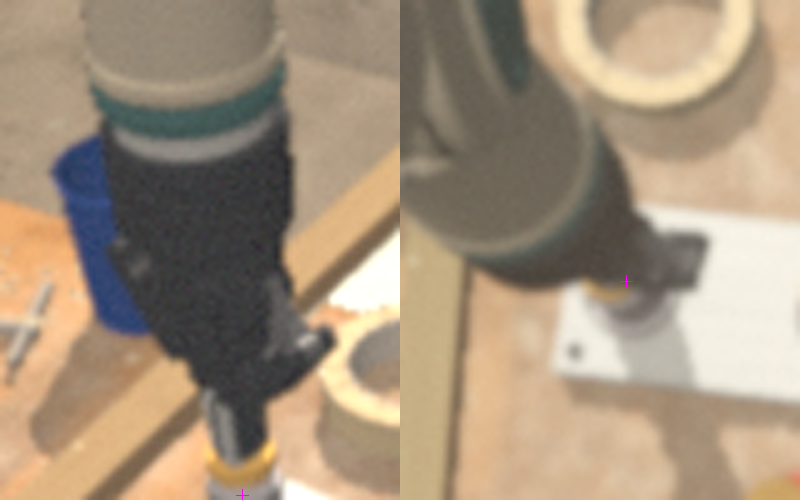

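Call:
arm_command(series=[[0, 0, 0, -0.3, 0, 0, 0], [0, 0, 0, 0, 0, 0, 0], [0, 0, 0, 0, 0, 0, 0], [0, 0, 0, 0, 0, 0, 0]])

```text
clock: 6.25
eef_pos: [520.7, 104.2, 45.9]
tool_rot: [0.967, 1.571, 0.702]
force: [-1.6, -0.6, 8.9]
width: 0.3
```

```bash
python3 -c "
from v import *
v('z9')"
```

```text
6.25 [520.74101822 104.21182521  45.86587591] [-1.55069315 -0.58340285  8.86421733] 0.2955607920344807
```

View pics/z9.png

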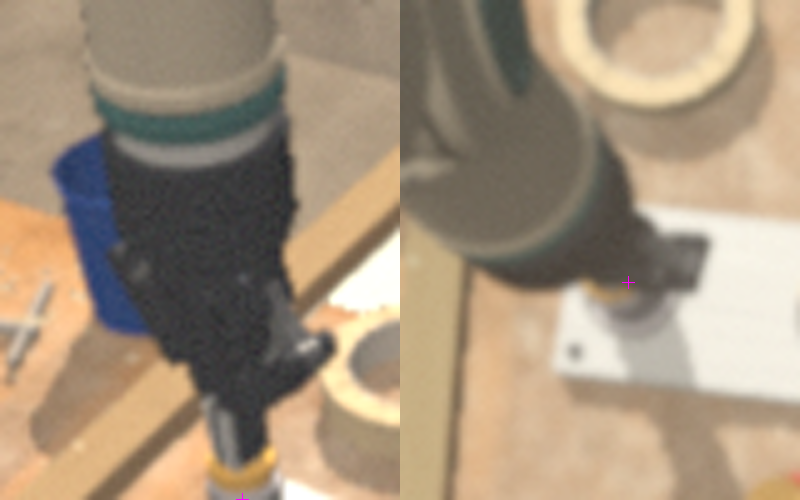

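Call:
arm_command(series=[[0, 0, 0, -0.15, 0, 0, 0], [0, 0, 0, 0, 0, 0, 0], [0, 0, 0, 0.5, 0, 0, 0], [0, 0, 0, 1, 0, 0, 0], [0, 0, 0, 2, 0, 0, 0], [0, -0.25, -2.2, 0, 0, 0, 0], [0, -0.25, -2.2, 0, 0, 0, 0], [0, -0.25, -2.2, 0, 0, 0, 0], [0, -0.25, -2.2, 0, 0, 0, 0], [0, -0.27, -2.1, 0, 0, 0, 0], [0, 0, 0, -1, 0, 0, 0], [0, 0, 0, -1, 0, 0, 0], [0, 0, 0, 0, 0, 0, 0], [0, 0, 0, 0, 0, 0, 0]])

```text
clock: 7.52
eef_pos: [507.4, -3.5, 58.0]
tool_rot: [3.023, 1.569, 2.759]
force: [0.1, 0.6, 0.5]
width: -0.1
```

```bash
python3 -c "
from v import *
v('z10',(180,70),(170,110))"
```

```text
7.5167 [507.44260627  -3.46539739  57.95224459] [0.1461243  0.64354959 0.45384217] -0.07217190910743289
```

View pics/z10.png

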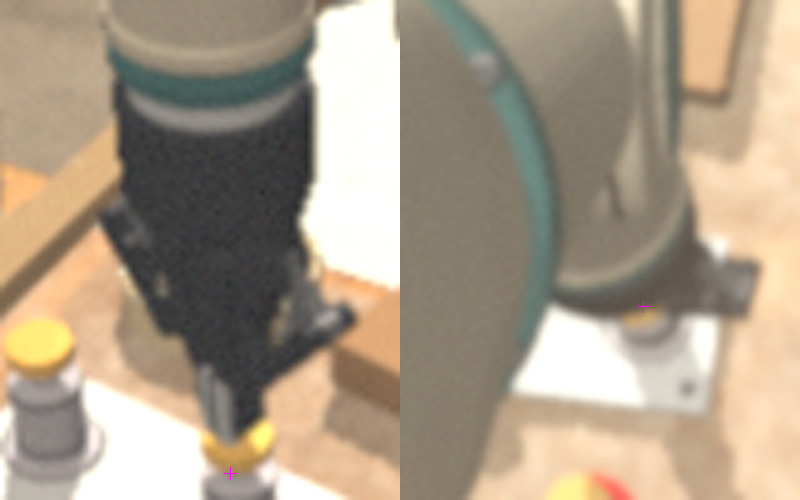

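Call:
arm_command(series=[[0, 0.1, -0.4, -0.2, 0, 0, 0], [0, 0, 0, -0.2, 0, 0, 0], [0, 0, 0, 0, 0, 0, 0], [0, 0, 0, 0, 0, 0, 0]])

```text
clock: 7.95
eef_pos: [509.0, -8.8, 54.7]
tool_rot: [3.049, 1.571, 2.783]
force: [0.3, -0.0, -0.5]
width: -0.1
```

Call:
arm_command(series=[[0, 0, 0, -0.3, 0, 0, 0], [0, 0, 0, 0, 0, 0, 0], [0, 0, 0, 0, 0, 0, 0]])

```text
clock: 8.2
eef_pos: [509.3, -8.7, 51.7]
tool_rot: [0.463, 1.57, 0.198]
force: [-0.9, 0.3, 1.4]
width: 0.1
```

Call:
arm_command(series=[[0, 0, 0, -0.3, 0, 0, 0], [0, 0, 0, 0, 0, 0, 0], [0, 0, 0, 0, 0, 0, 0]])

```text
clock: 8.45
eef_pos: [509.3, -8.7, 48.7]
tool_rot: [0.461, 1.57, 0.196]
force: [0.1, 0.2, 1.8]
width: 0.2
```

```bash
python3 -c "
from v import *
v('z11',(180,70),(170,110))"
```

```text
8.45 [509.31960382  -8.74939959  48.71097477] [0.09409308 0.15332661 1.79910183] 0.2359968576694601
```

View pics/z11.png

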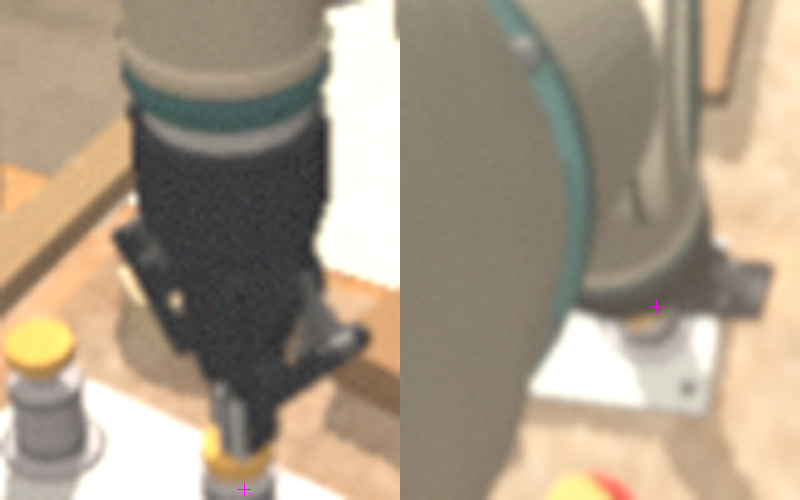

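Call:
arm_command(series=[[0, 0, 0, -0.2, 0, 0, 0], [0, 0, 0, -0.25, 0, 0, 0], [0, 0, 0, 0, 0, 0, 0], [0, 0, 0, 0, 0, 0, 0]])

```text
clock: 8.88
eef_pos: [509.3, -8.8, 44.2]
tool_rot: [0.438, 1.57, 0.173]
force: [0.9, 0.3, 4.3]
width: -0.1
```

```bash
python3 -c "
from v import *
v('z12',(180,70),(170,110))"
```

```text
8.8833 [509.26958454  -8.78311133  44.18537879] [0.90859551 0.33851338 4.30126476] -0.13432660347355754
```

View pics/z12.png

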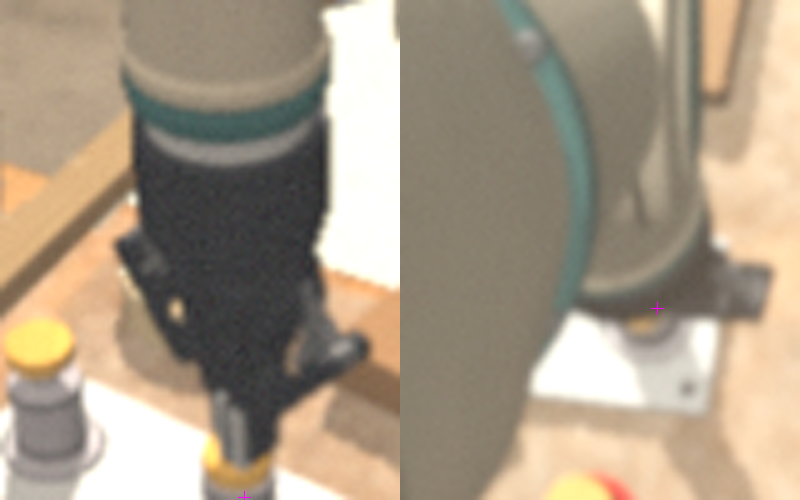

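Call:
arm_command(series=[[0, 0, 0, 0.5, 0, 0, 0], [0, 0, 0, 1, 0, 0, 0], [0, -0.1, 0.25, 2, 0, 0, 0], [1, 0, 0, 1, 0, 0, 0], [1, 0, 0, 0, 0, 0, 0], [1, 0, 0, 0, 0, 0, 0], [1, 0, 0, 0, 0, 0, 0], [1, 0, 0, 0, 0, 0, 0], [1, 0, 0, 0, 0, 0, 0], [1, 0, 0, 0, 0, 0, 0]])

```text
clock: 9.82
eef_pos: [507.5, -6.4, 88.6]
tool_rot: [-2.829, 1.569, -3.095]
force: [-1.0, 0.1, -0.0]
width: 83.6
```

```bash
python3 -c "
from v import *
v('z13',(180,70),(170,110))"
```

```text
9.8167 [507.53545384  -6.37493283  88.59897319] [-0.97757631  0.08273123 -0.031521  ] 83.63915144749834
```

View pics/z13.png

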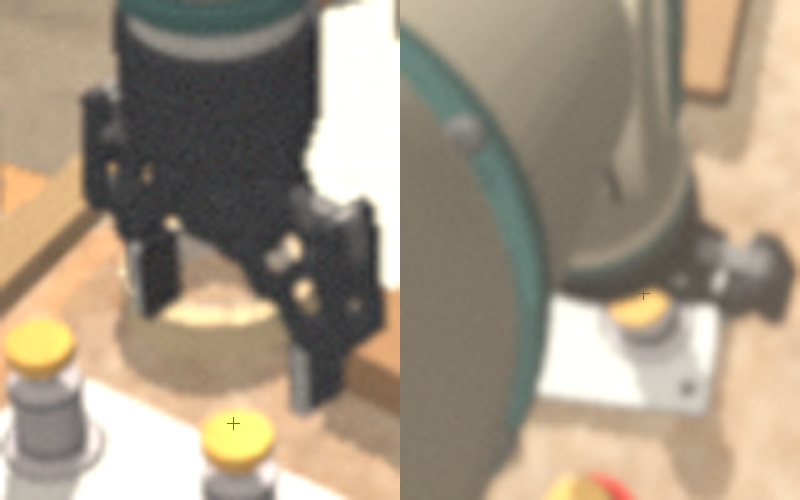

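Call:
arm_command(series=[[1, 0.05, 0, -2, 0, 0, 0], [1, 0, 0, -2, 0, 0, 0], [1, 0, 0, -2, 0, 0, 0], [1, 0, 0, 0, 0, 0, 0], [1, 0, 0, 0, 0, 0, 0]])

```text
clock: 10.33
eef_pos: [507.6, -6.4, 28.5]
tool_rot: [-2.852, 1.568, -3.118]
force: [0.2, -0.3, 0.3]
width: 85.8
```

```bash
python3 -c "
from v import *
v('z14',(180,70),(170,110))"
```

```text
10.3333 [507.59294434  -6.35498609  28.52360261] [ 0.18129769 -0.32731065  0.27360442] 85.77330628628532
```

View pics/z14.png

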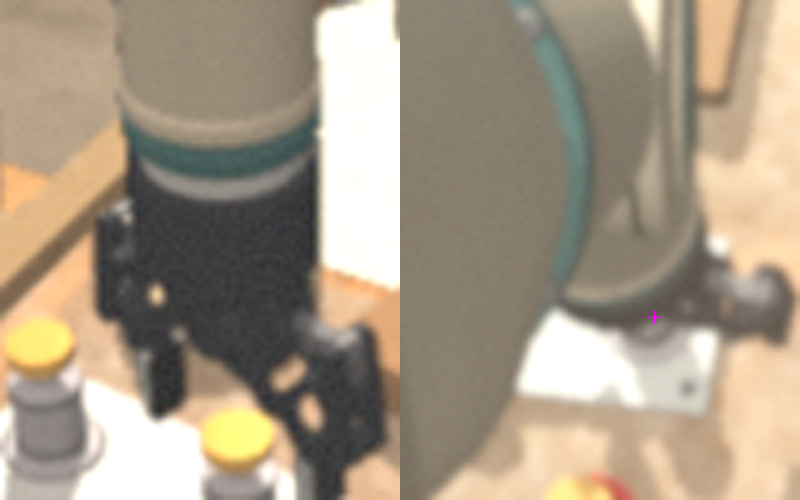

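Call:
arm_command(series=[[1, 0, 0, -1.5, 0, 0, 0], [1, 0, 0, 0, 0, 0, 0], [1, 0, 0, 0, 0, 0, 0]])

```text
clock: 10.68
eef_pos: [508.6, -6.3, 14.9]
tool_rot: [0.434, 1.571, 0.168]
force: [0.2, 0.3, -0.2]
width: 85.6
```

Call:
arm_command(series=[[1, 0, 0, -0.8, 0, 0, 0], [1, 0, 0, -0.8, 0, 0, 0], [1, 0, 0, 0, 0, 0, 0], [1, 0, 0, 0, 0, 0, 0]])

```text
clock: 11.02
eef_pos: [508.1, -6.3, -2.2]
tool_rot: [-2.89, 1.57, 3.128]
force: [-0.7, 0.5, 0.2]
width: 85.4
```

```bash
python3 -c "
from v import *
v('z15',(180,90),(170,110))"
```

```text
11.0167 [508.06099419  -6.29258433  -2.21164428] [-0.65880658  0.47408362  0.20453457] 85.41303766129383
```

View pics/z15.png

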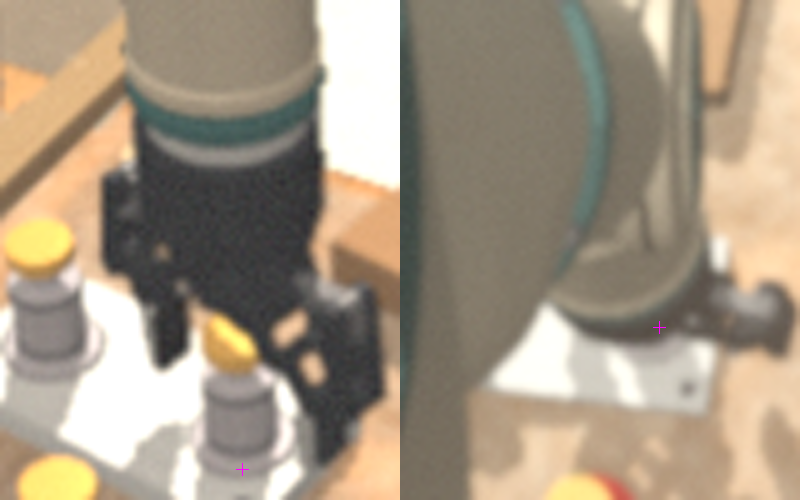

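Call:
arm_command(series=[[1, 0, 0, -0.3, 0, 0, 0], [1, 0, 0, 0, 0, 0, 0], [0, 0, 0, 0, 0, 0, 0], [0, 0, 0, 0, 0, 0, 0], [0, 0, 0, 0, 0, 0, 0], [0, 0, 0, 0, 0, 0, 0], [0, 0, 0, 0, 0, 0, 0], [0, 0, 0, 0, 0, 0, 0], [0, 0, 0, 0, 0, 0, 0]])

```text
clock: 11.87
eef_pos: [509.1, -5.4, -4.4]
tool_rot: [0.978, 1.569, 0.713]
force: [0.0, 3.6, 5.3]
width: 31.9
```

```bash
python3 -c "
from v import *
v('z16',(180,90),(170,110))"
```

```text
11.8667 [509.06586722  -5.37388436  -4.40953867] [0.03830728 3.585587   5.34419645] 31.888332563370383
```

View pics/z16.png

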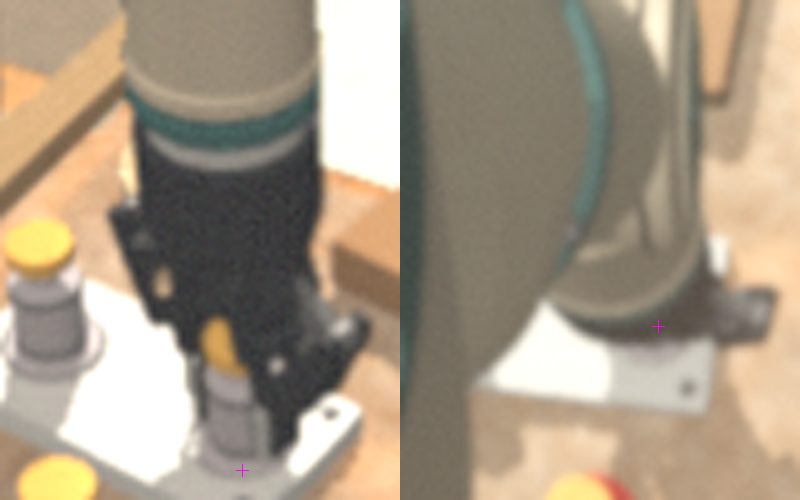

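Call:
arm_command(series=[[0, 0, 0, 0, 0, 0, 0], [0, 0, 0, 0.5, 0, 0, 0], [0, 0, 0, 1, 0, 0, 0], [0, 0, 0, 1.5, 0, 0, 0], [0, 0, 0, 2, 0, 0, 0], [0, 0, 0, 1.5, 0, 0, 0], [0, 0, 0, 0, 0, 0, 0], [0, 0, 0, 0, 0, 0, 0]])

```text
clock: 12.63
eef_pos: [508.7, -7.1, 61.1]
tool_rot: [-0.243, 1.569, -0.51]
force: [-0.4, -0.5, -2.5]
width: 32.1
```

```bash
python3 -c "
from v import *
v('z17',(180,70),(170,110))"
```

```text
12.6333 [508.70351895  -7.13197909  61.0573839 ] [-0.38776917 -0.52113819 -2.50672807] 32.08674703872141
```

View pics/z17.png

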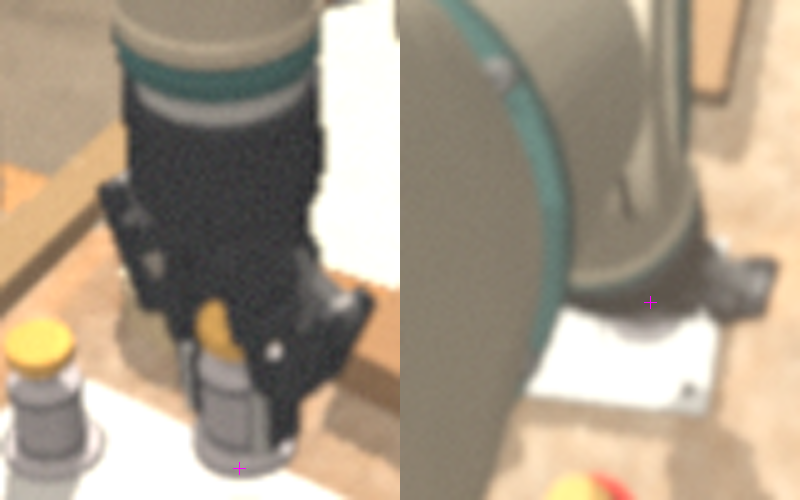

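Call:
arm_command(series=[[0, 0.37, -2.22, 0, 0, 0, 0], [0, 0.37, -2.22, 0, 0, 0, 0], [0, 0.37, -2.22, 0, 0, 0, 0], [0, 0.37, -2.22, 0, 0, 0, 0], [0, 0.37, -2.22, 0, 0, 0, 0], [0, 0.37, -2.22, 0, 0, 0, 0], [0, 0.37, -2.22, 0, 0, 0, 0], [0, 0.37, -2.22, 0, 0, 0, 0], [0, 0, 0, 0, 0, 0, 0], [0, 0, 0, -1.5, 0, 0, 0], [0, 0, 0, -1.5, 0, 0, 0], [0, 0, 0, -1.5, 0, 0, 0], [0, 0, 0, 0, 0, 0, 0], [0, 0, 0, 0, 0, 0, 0]])

```text
clock: 13.9
eef_pos: [536.5, -183.3, 13.8]
tool_rot: [3.122, 1.567, 2.856]
force: [-0.2, 0.4, -0.9]
width: 32.3
```

```bash
python3 -c "
from v import *
v('z18',(255,120),(240,110))"
```

```text
13.9 [ 536.52449847 -183.31322463   13.76740457] [-0.19518028  0.36742156 -0.89553311] 32.30210859744441
```

View pics/z18.png

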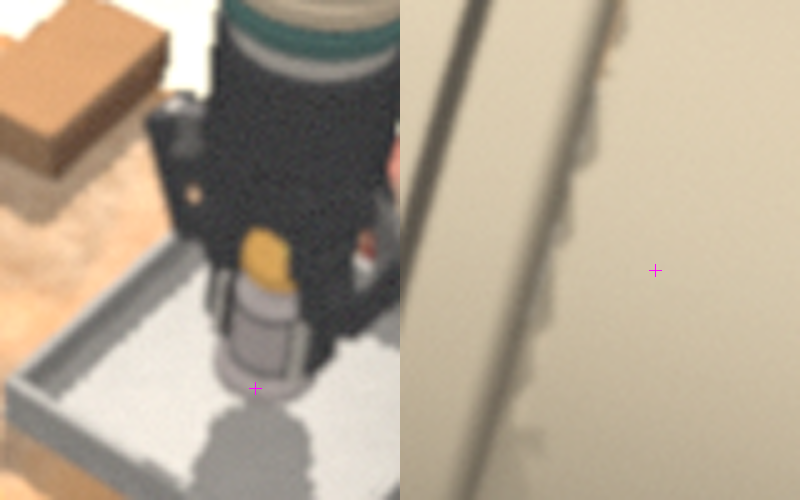

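Call:
arm_command(series=[[0, 0, 0, -1, 0, 0, 0], [0, 0, 0, -0.6, 0, 0, 0], [0, 0, 0, -0.3, 0, 0, 0], [0, 0, 0, 0, 0, 0, 0], [0, 0, 0, 0, 0, 0, 0]])

```text
clock: 14.42
eef_pos: [537.9, -183.8, -4.0]
tool_rot: [3.065, 1.57, 2.8]
force: [-0.1, -0.1, -1.1]
width: 31.7
```

Call:
arm_command(series=[[0, 0, 0, -0.15, 0, 0, 0], [0, 0, 0, 0, 0, 0, 0], [0, 0, 0, 0, 0, 0, 0]])

```text
clock: 14.67
eef_pos: [538.2, -183.9, -5.2]
tool_rot: [0.026, 1.571, -0.24]
force: [-0.6, 0.2, -1.9]
width: 32.1
```

Call:
arm_command(series=[[0, 0, 0, -0.15, 0, 0, 0], [0, 0, 0, 0, 0, 0, 0], [0, 0, 0, 0, 0, 0, 0]])

```text
clock: 14.92
eef_pos: [538.1, -183.9, -6.8]
tool_rot: [2.896, 1.571, 2.63]
force: [-0.4, 0.2, -1.6]
width: 31.8
```

Call:
arm_command(series=[[0, 0, 0, -0.15, 0, 0, 0], [0, 0, 0, 0, 0, 0, 0], [0, 0, 0, 0, 0, 0, 0]])

```text
clock: 15.17
eef_pos: [538.1, -183.9, -8.3]
tool_rot: [-3.141, 1.571, 2.876]
force: [0.1, -0.2, -1.8]
width: 32.3
```

```bash
python3 -c "
from v import *
v('z19',(255,120),(240,110))"
```

```text
15.1667 [ 538.12319871 -183.92216553   -8.33153728] [ 0.07972531 -0.15680104 -1.77669931] 32.28266670923507
```

View pics/z19.png

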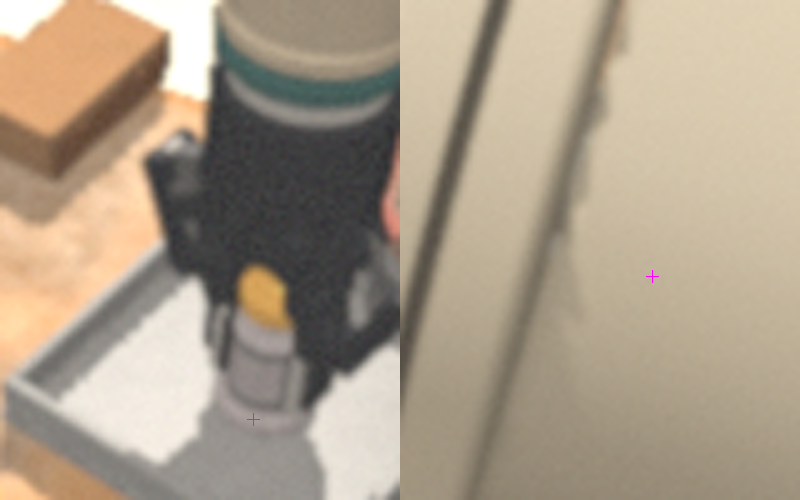

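Call:
arm_command(series=[[0, 0, 0, -0.1, 0, 0, 0], [0, 0, 0, 0, 0, 0, 0], [0, 0, 0, 0, 0, 0, 0]])

```text
clock: 15.52
eef_pos: [538.1, -183.9, -8.4]
tool_rot: [-0.306, 1.571, -0.572]
force: [-1.7, 0.9, 7.4]
width: 32.2
```

Call:
arm_command(series=[[0, 0, 0, -0.1, 0, 0, 0], [0, 0, 0, 0, 0, 0, 0], [0, 0, 0, 0, 0, 0, 0]])

```text
clock: 15.77
eef_pos: [538.1, -183.9, -8.4]
tool_rot: [-0.23, 1.571, -0.496]
force: [-3.7, 2.2, 16.0]
width: 31.6
```

Call:
arm_command(series=[[0, 0, 0, 0.1, 0, 0, 0], [0.4, 0, 0, 0, 0, 0, 0], [0.5, 0, 0, 0, 0, 0, 0], [0.6, 0, 0, 0, 0, 0, 0], [0.8, 0, 0, 0, 0, 0, 0], [0.8, 0, 0, 0, 0, 0, 0], [0.8, 0, 0, 0, 0, 0, 0], [0.8, 0, 0, 0, 0, 0, 0]])

```text
clock: 16.43
eef_pos: [538.1, -183.9, -9.4]
tool_rot: [3.11, 1.571, 2.845]
force: [0.7, 0.5, 0.0]
width: 68.7
```

```bash
python3 -c "
from v import *
v('z20',(255,120),(240,110))"
```

```text
16.4333 [ 538.07246969 -183.91875926   -9.42330154] [0.73836583 0.5071826  0.04769578] 68.7126404736924
```

View pics/z20.png

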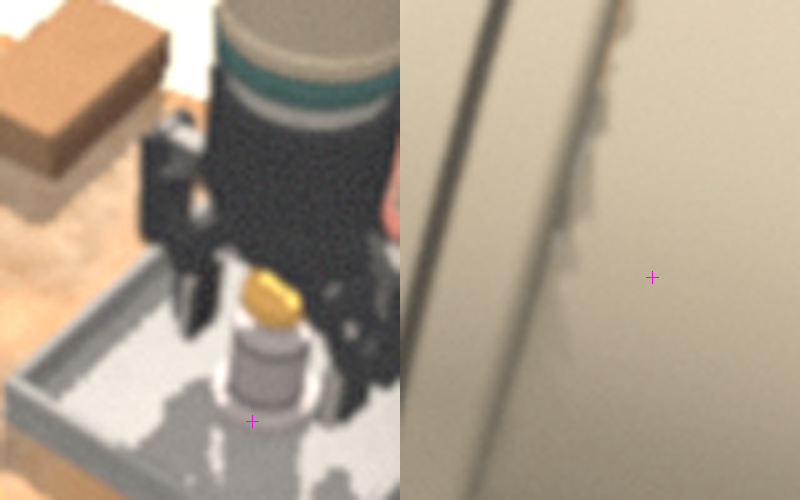

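Released and upright; lift straight up, then away.

Call:
arm_command(series=[[0.8, 0, 0, 1, 0, 0, 0], [0.8, 0, 0, 2, 0, 0, 0], [0.8, 0, 0, 3, 0, 0, 0], [0.8, 0, 0, 3, 0, 0, 0], [0.8, 0, 0, 3, 0, 0, 0], [0.8, 0, 0, 3, 0, 0, 0], [0.8, 0, 0, 3, 0, 0, 0], [0.8, 0, 2, 2, 0, 0, 0], [0.8, 0, 3, 0, 0, 0, 0], [0.8, 0, 3, 0, 0, 0, 0], [0.8, 0, 3, 0, 0, 0, 0], [0.8, 0, 3, 0, 0, 0, 0], [0.8, 0, 3, 0, 0, 0, 0], [0.8, 0, 3, 0, 0, 0, 0], [0.8, 0, 3, 0, 0, 0, 0], [0.8, 0, 3, 0, 0, 0, 0], [0.8, 0, 3, 0, 0, 0, 0], [0.8, 0, 0, 0, 0, 0, 0], [0.8, 0, 0, 0, 0, 0, 0]])

```text
clock: 18.12
eef_pos: [537.7, 108.5, 191.4]
tool_rot: [1.402, 1.57, 1.141]
force: [-0.3, -1.2, -0.5]
width: 68.3
```

```bash
python3 -c "
from h import *
s=ctrl.read_state();print(s['clock'],s['eef_pos'],s['force'])
cv2.imwrite('pics/fs.png',cv2.resize(ctrl.get_image('scene')[90:270,140:390],None,fx=3,fy=3,interpolation=cv2.INTER_CUBIC))
cv2.imwrite('pics/ft.png',ctrl.get_image('top'))
print(ctrl.spot_in('plunger_a','scene'))
"
```

```text
18.1167 [537.74559222 108.48363842 191.3547697 ] [-0.33919939 -1.16932431 -0.527212  ]
[{'centre': [376.4, -123.0, 46.9], 'conf': 0.94}, {'centre': [517.6, 94.5, 53.9], 'conf': 0.83}, {'centre': [397.0, 17.2, 39.7], 'conf': 0.79}, {'centre': [530.2, -186.0, 46.8], 'conf': 0.65}]
```

View pics/fs.png

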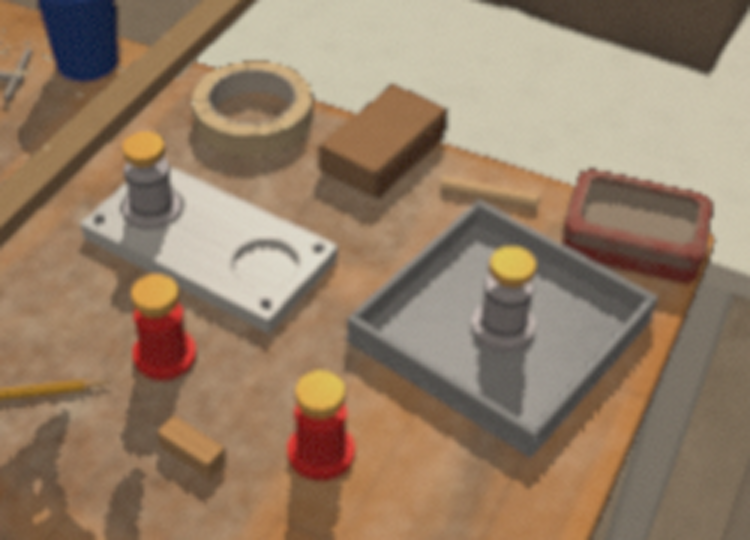

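View pics/ft.png

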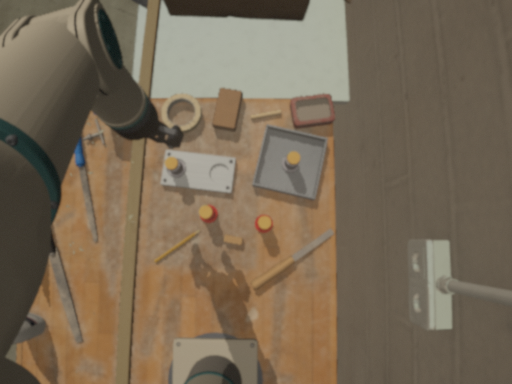

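The weak plunger stands upright in the tray, at about (512, 295) in the scene crop. The stiff one stands in the left recess at (148, 180), and the robot is clear of everything.

```bash
python3 -c "
from cell import ctrl
print(ctrl.finish_job())"
```

```text
the job is handed in; nothing more can be done
None
```

I pressed both plungers in the order asked, found the right one to be the weak one, and moved it to the grey tray. The job is handed in, at about 18 s of the 51 s allowed.

- **Left plunger:** it resisted with 7 N, then 8.9 N, at about 6 mm and 8 mm of travel. It was let up again and has the good spring.
- **Right plunger:** it resisted with 1.8 N, then 4.3 N, at about 6 mm and 10 mm of travel. It was let up again and has the weak spring.
- **Placing:** I set the right plunger near the middle of the tray. It touched the floor at the height I had worked out, with 16 N of force at most.
- **Last pictures:** both cameras show the weak plunger upright in the tray and the stiff one upright in the left recess. The red look-alikes are untouched and the gripper is clear.

**Disagreement:** the fingertips met the cap about 25 mm lower, by the reported TCP height, than the cap's stated height. The camera views agreed that the tips really were that much higher than reported. I therefore took all heights from the touch force and the pictures. The travel figures are counted from that touch point and are good to about 1 to 2 mm, so both presses passed the 6 mm needed.

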